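Brush the ring seam of a silver cup stand and nest its beakers

TASK

Take the scratch-brush pen from its block and clean the solder seam round the outside of the seat ring on the silver cup stand. Start beside the ring's butt joint, on the thumb-lug side, and guide the bristles lightly and slowly (no faster than 5 cm a second) along the foot of the ring, anticlockwise seen from above, all the way round back to the joint, keeping them in contact and off the polished plate away from the seam, then put the pen back in its block, brush down. After the seam is done, stand the largest beaker upright inside the ring and nest all the other beakers that are there into it in order of size, each upright and fully down in the next larger one, without disturbing the coral tray, the pliers or the plastic cup.

Things in the scene. Friction and masses are not known exactly. Their poses are not given: they have to be found in the camera images.
- cup_stand: Fixed cup stand: a round wooden block (dia 176, 22 high) carrying a round silver plate (dia 132, 4 thick, top face 26 above the bench), held by three brass dogs at its edge (60, 180, 300 degrees from +x, 62 and more from the centre, 7 above the plate). Origin: centre of the block's underside. +x points to the thumb lug (a flat tab 30 wide reaching 112 from the centre), z up.
- ring_centre (a point): Centre of the seat ring on the plate's top face, axes as cup_stand. The silver ring (inner dia 76, outer dia 84, 7 high) is soldered to the plate; the dull solder seam runs round its outer foot. Its brass butt joint lies towards the lug (+x). The brush line is a circle of radius 45 about this point.
- pen_block: Fixed dark wooden block 75 x 75 x 62 high with one round hole (dia 24, 57 deep) in the middle of its top. Origin: centre of its underside, z up.
- block_top (a point): Centre of the hole's mouth, on the block's top face, axes as pen_block.
- brush_pen: Scratch-brush pen, 127 long, 70 g, brush down in the block. Origin: centre of the underside of its steel collar (dia 36, 5 thick), which rests on the block; z up the barrel. Square black barrel 16 x 16 (flats face x and y) from z = 5 to 80 (grip about z = 38), a 3 high button on top. Steel nose below: dia 20 tapering to 10 at z = -30; then bristles, dia 6, tip at z = -44 when free.
- pen_tip (a point): Centre of the tip face of the bristles; 44 below the pen's origin when free. The bristles are springy: they give way along the pen by up to 9, at about 0.45 N plus 0.15 N per mm, so pressing them in 3 to 5 keeps a light, sure contact.
- seam0 (a point): Point on the brush line (plate top face, 45 from the ring's centre, 3 outside the ring), beside the butt joint, towards the lug. Start and finish here.
- seam1 (a point): Point on the brush line (plate top face, 45 from the ring's centre, 3 outside the ring), 45 degrees anticlockwise, seen from above, from the butt joint.
- seam2 (a point): Point on the brush line (plate top face, 45 from the ring's centre, 3 outside the ring), 90 degrees anticlockwise, seen from above, from the butt joint.
- seam3 (a point): Point on the brush line (plate top face, 45 from the ring's centre, 3 outside the ring), 135 degrees anticlockwise, seen from above, from the butt joint.
- seam4 (a point): Point on the brush line (plate top face, 45 from the ring's centre, 3 outside the ring), 180 degrees anticlockwise, seen from above, from the butt joint.
- seam5 (a point): Point on the brush line (plate top face, 45 from the ring's centre, 3 outside the ring), 225 degrees anticlockwise, seen from above, from the butt joint.
- seam6 (a point): Point on the brush line (plate top face, 45 from the ring's centre, 3 outside the ring), 270 degrees anticlockwise, seen from above, from the butt joint.
- seam7 (a point): Point on the brush line (plate top face, 45 from the ring's centre, 3 outside the ring), 315 degrees anticlockwise, seen from above, from the butt joint.
- beaker_a: Plain silver beaker, outer dia 69, inner dia 64, 75 high, straight wall 2.5 thick, with a deep weighted foot: its inner floor is 18 above its underside. Origin: centre of its underside, z up. The largest; always there.
- beaker_b: Plain silver beaker, outer dia 58, inner dia 53, 75 high, straight wall 2.5 thick, with a deep weighted foot: its inner floor is 18 above its underside. Origin: centre of its underside, z up. May be absent.
- beaker_c: Plain silver beaker, outer dia 47, inner dia 42, 75 high, straight wall 2.5 thick, with a deep weighted foot: its inner floor is 18 above its underside. Origin: centre of its underside, z up. May be absent.
- beaker_d: Plain silver beaker, outer dia 36, inner dia 31, 75 high, straight wall 2.5 thick, with a deep weighted foot: its inner floor is 18 above its underside. Origin: centre of its underside, z up. May be absent.
- beaker_e: Plain silver beaker, outer dia 25, inner dia 20, 75 high, straight wall 2.5 thick, with a deep weighted foot: its inner floor is 18 above its underside. Origin: centre of its underside, z up. May be absent.
- coral_tray: Bystander: small red open tray of coral beads, 85 x 75 x 22, loose. Origin: centre of its underside.
- flush_pliers: Bystander: pliers with green handles, about 170 long, lying loose. Origin: near the middle, on the bench.
- plastic_cup: Bystander: light white plastic cup, dia 72 at the rim, 85 high, standing loose. Origin: centre of its underside.
There are look-alikes about, which are no part of the job. Leave any turquoise look-alike of the beaker_c alone.

How it is judged:
On the way, in this order (a step that is already met when the one before it is completed fails the run):
1. bristles in contact and moving slowly at the butt joint by the lug, within 7 mm of the seam line (distance between pen_tip and seam0 below 0.007 m and contact force between brush_pen and cup_stand above 0.15 N and linear speed of brush_pen below 0.05 m/s), for 0.2 s.
2. bristles in contact and moving slowly 45 degrees round from it, within 7 mm of the seam line (distance between pen_tip and seam1 below 0.007 m and contact force between brush_pen and cup_stand above 0.15 N and linear speed of brush_pen below 0.05 m/s), for 0.2 s.
3. bristles in contact and moving slowly 90 degrees round from it, within 7 mm of the seam line (distance between pen_tip and seam2 below 0.007 m and contact force between brush_pen and cup_stand above 0.15 N and linear speed of brush_pen below 0.05 m/s), for 0.2 s.
4. bristles in contact and moving slowly 135 degrees round from it, within 7 mm of the seam line (distance between pen_tip and seam3 below 0.007 m and contact force between brush_pen and cup_stand above 0.15 N and linear speed of brush_pen below 0.05 m/s), for 0.2 s.
5. bristles in contact and moving slowly 180 degrees round from it, within 7 mm of the seam line (distance between pen_tip and seam4 below 0.007 m and contact force between brush_pen and cup_stand above 0.15 N and linear speed of brush_pen below 0.05 m/s), for 0.2 s.
6. bristles in contact and moving slowly 225 degrees round from it, within 7 mm of the seam line (distance between pen_tip and seam5 below 0.007 m and contact force between brush_pen and cup_stand above 0.15 N and linear speed of brush_pen below 0.05 m/s), for 0.2 s.
7. bristles in contact and moving slowly 270 degrees round from it, within 7 mm of the seam line (distance between pen_tip and seam6 below 0.007 m and contact force between brush_pen and cup_stand above 0.15 N and linear speed of brush_pen below 0.05 m/s), for 0.2 s.
8. bristles in contact and moving slowly 315 degrees round from it, within 7 mm of the seam line (distance between pen_tip and seam7 below 0.007 m and contact force between brush_pen and cup_stand above 0.15 N and linear speed of brush_pen below 0.05 m/s), for 0.2 s.
9. bristles in contact and moving slowly back at the butt joint, within 7 mm of the seam line (all of step 1), for 0.2 s.
10. after the seam is done, the largest beaker stands upright inside the ring (horizontal distance between beaker_a and ring_centre below 0.007 m and z of beaker_a in the frame of ring_centre below 0.004 m and angle between beaker_a's own z axis and vertical below 0.08 rad), for 0.2 s.
At the end, for the whole second after the job is handed in: Largest beaker upright in the ring (within 7 mm of its centre, 4 mm of the plate); every other beaker present upright (0.1 rad), at rest, coaxial and fully down (5 mm) in the next larger one; pen upright in its block, collar down within 4 mm, axis within 7 mm of the hole (all of step 10 and contact force between beaker_a and cup_stand above 0.1 N and linear speed of each of beaker_a, beaker_b, beaker_c, beaker_d, beaker_e below 0.02 m/s and angle between each of beaker_b, beaker_c, beaker_d, beaker_e, brush_pen's own z axis and vertical below 0.1 rad and horizontal distance between beaker_b and beaker_a below 0.008 m and z of beaker_b in the frame of beaker_a between 0.012 and 0.023 m and horizontal distance between beaker_c and beaker_a below 0.012 m and z of beaker_c in the frame of beaker_a between 0.012 and 0.041 m and horizontal distance between beaker_c and beaker_b below 0.008 m and z of beaker_c in the frame of beaker_b between 0.012 and 0.023 m and horizontal distance between beaker_d and beaker_a below 0.016 m and z of beaker_d in the frame of beaker_a between 0.012 and 0.059 m and horizontal distance between beaker_d and beaker_b below 0.012 m and z of beaker_d in the frame of beaker_b between 0.012 and 0.041 m and horizontal distance between beaker_d and beaker_c below 0.008 m and z of beaker_d in the frame of beaker_c between 0.012 and 0.023 m and horizontal distance between beaker_e and beaker_a below 0.02 m and z of beaker_e in the frame of beaker_a between 0.012 and 0.077 m and horizontal distance between beaker_e and beaker_b below 0.016 m and z of beaker_e in the frame of beaker_b between 0.012 and 0.059 m and horizontal distance between beaker_e and beaker_c below 0.012 m and z of beaker_e in the frame of beaker_c between 0.012 and 0.041 m and horizontal distance between beaker_e and beaker_d below 0.008 m and z of beaker_e in the frame of beaker_d between 0.012 and 0.023 m and horizontal distance between brush_pen and block_top below 0.007 m and z of brush_pen in the frame of block_top between -0.004 and 0.004 m); the robot touches nothing.
It fails at once if a bystander (coral tray, pliers, plastic cup) is pushed more than 2 cm (distance of any of coral_tray, flush_pliers, plastic_cup from where it was at the start of the episode above 0.02 m).
It fails at once if the pen is dragged over the stand faster than 10 cm/s (contact force between brush_pen and cup_stand above 0.3 N and linear speed of brush_pen above 0.1 m/s).
It fails at once if the polished plate is brushed more than 1 cm outside the seam line (contact force between brush_pen and cup_stand above 0.3 N and horizontal distance between pen_tip and ring_centre above 0.055 m).
It fails at once if the pen is pressed on the stand with more than 20 N (contact force between brush_pen and cup_stand above 20 N).
Of beaker_b, beaker_c, beaker_d, beaker_e only 2 to 4 are there at a start; the rules pass over those that are not, and their reading is None.
At some moment in a run one of beaker_a, beaker_b, beaker_c may be knocked a few centimetres aside while the robot is not near it.
It also fails if it takes over 210 s, if anything falls off the work surface, if the arm or the gripper's body presses on something with over 40 N, if the wrist force passes 120 N, or if a joint passes its speed limit or range.

ROBOT

A 6-joint arm with a two-finger parallel gripper is mounted at the origin on the work surface. World frame = base frame: x ahead of the robot, y to its left, z up, the work surface at z = 0. Lengths are in m, angles in rad, forces in N, time in s.
With the tool pointing down it reaches from about 0.3 to 0.825 m from the base axis. Payload 5.4 kg.
Tool frame: the origin (TCP) lies at the very end of the fingers, on their centre line; the grasp point (between the pads) lies 19 mm behind it; z points along the fingers, x is the direction in which the jaws open and shut, and the axes are right-handed (so a half turn about z gives the same grasp; the last joint's range is limited). The gripper opens to 92 mm and grips with 3 to 60 N. Pads are 20 mm wide; open, the fingers measure 128 mm over their backs; the gripper's body (75 mm by 189 mm) begins 69 mm behind the grasp point.
Start: joints at [-1.524, 0.158, 1.597, -0, 1.386, -0.21], TCP at [0.146, -0.556, 0.177] pointing down, gripper open.
Joint ranges: [-2.91, 2.91], [-0.94, 2.29], [0.18, 2.7], [-1.29, 4.43], [0.17, 2.64], [-3, 3]. Speed limits (rad/s): [2.57, 2.57, 3.14, 3.14, 3.14, 3.14].

INTERFACE

Orientations are given as a rotation vector (axis times angle).
In Python, from workcell import bot gives the robot as it stands. Calls block until the motion is done:
- bot.goto(position, orientation): joint-space move of the TCP to a pose.
- bot.line_to(position, rot=None, max_speed=0.15): straight line of the TCP; rot=None keeps the orientation; max_speed is the mean speed in m/s.
- bot.set_joints(angles): joint-space move.
- bot.set_gripper(opening, newtons=None): opening from 0.0 (shut) to 1.0 (fully open); newtons is the grip in N (None keeps the last); returns when the fingers have stopped.
- bot.hold(seconds).
- bot.inverse_kinematics(position, orientation): joint angles nearest the present ones, or None.
- bot.read_camera(name): name is "scene" or "top"; returns a dict with "pixels" (384x512x3 uint8, blue, green, red), "fx", "fy", "cx", "cy" (pixels), "k1" (the pictures are not rectified: a ray, as slopes to the right and down, at radius r is drawn at 1 + k1 r^2 times it, then the intrinsics apply), "R" (3x3) and "t" (3): a world point X has camera coordinates R X + t. Camera axes: x right, y down, z forward; pixel columns grow to the right and rows downward; lengths in m; the calibration is good to about 2 mm. A picture is of the moment at which its call begins. There is no depth.
A pose or a line that the arm cannot do raises bot.MotionError and nothing moves.
- bot.job_done(): hands the job in, once; it reports no verdict.
Readings, each from a call of its own:
- bot.current_clock(): time.
- bot.current_joints(): joint angles.
- bot.current_joint_vel(): joint speeds.
- bot.current_effort(): joint torques, N m.
- bot.current_ee_pos(): TCP position.
- bot.current_tool_rot(): TCP orientation.
- bot.current_contact_force(): force on the tool from outside, world axes, zero at the start.
- bot.current_ft_torque(): the same for the moment, N m.
- bot.current_opening(): opening from 0.0 (shut) to 1.0 (fully open).
Only numpy, scipy, OpenCV 4.12 (cv2) and the standard library are available. Lean on these libraries where they do the work, as an engineer would, in place of code of your own. Each camera call takes 0.05 s, during which the arm holds its last target.

## Working session

There is one attempt and no reset: what is moved stays moved. The work goes in short steps, each a Python script; the robot and the scene stay as the last script left them, time stands still between calls to the robot, and variables do not carry over. Pictures are saved under pics/ and viewed, and the job is handed in when it is done.

```bash
ls; mkdir -p pics
python3 - <<'E'
from workcell import bot
import cv2,numpy as np
for n in ("scene","top"):
    c=bot.read_camera(n); cv2.imwrite(f"pics/{n}0.png",c["pixels"])
    print(n,[c[k] for k in("fx","fy","cx","cy","k1")],np.round(c["R"],4).tolist(),c["t"], (-np.array(c["R"]).T@np.array(c["t"])))
print(bot.current_clock(),bot.current_ee_pos(),bot.current_tool_rot(),bot.current_opening())
E
```

```text
pics
scene [489.66141981963216, 489.66141981963216, 261.68162257117905, 191.17355088955136, -0.014298006712148132] [[0.538, 0.8428, -0.0187], [0.5623, -0.3753, -0.7369], [-0.628, 0.3859, -0.6758]] [-0.28274805 -0.29597582  1.91718659] [ 1.5225997  -0.61262808  1.07216117]
top [364.51574091723427, 364.51574091723427, 254.0962113862612, 195.15404963487458, -0.11424876298623075] [[-0.0293, -0.9996, -0.0016], [-0.9948, 0.0293, -0.0971], [0.0971, -0.0012, -0.9953]] [-0.0326809   0.59215651  1.22586409] [ 0.46914215 -0.04852668  1.27750184]
0.1 [ 0.14595751 -0.5555312   0.17564192] [-2.48661998e+00  1.91797744e+00  1.70741686e-03] 1.000078019375236
```

View pics/scene0.png

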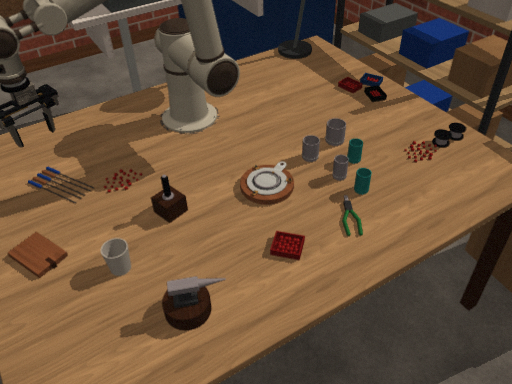

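View pics/top0.png

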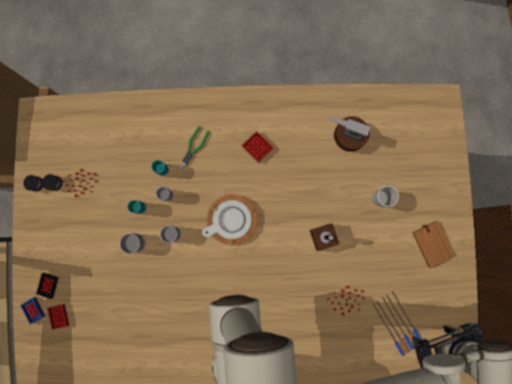

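Run:
```python
import cv2
a=cv2.imread("pics/top0.png");b=cv2.imread("pics/scene0.png")
cv2.imwrite("pics/t_c.png",cv2.resize(a[120:270,100:360],None,fx=3,fy=3,interpolation=cv2.INTER_CUBIC))
cv2.imwrite("pics/s_c.png",cv2.resize(b[110:245,140:400],None,fx=3,fy=3,interpolation=cv2.INTER_CUBIC))
```

```text
(no output)
```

View pics/t_c.png

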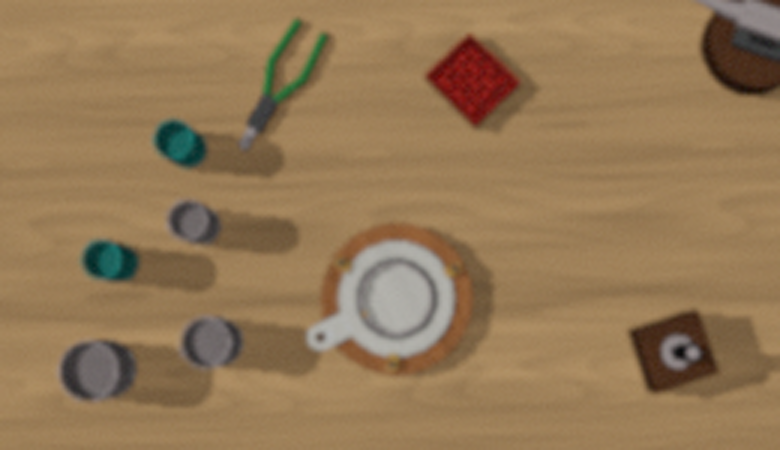

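View pics/s_c.png

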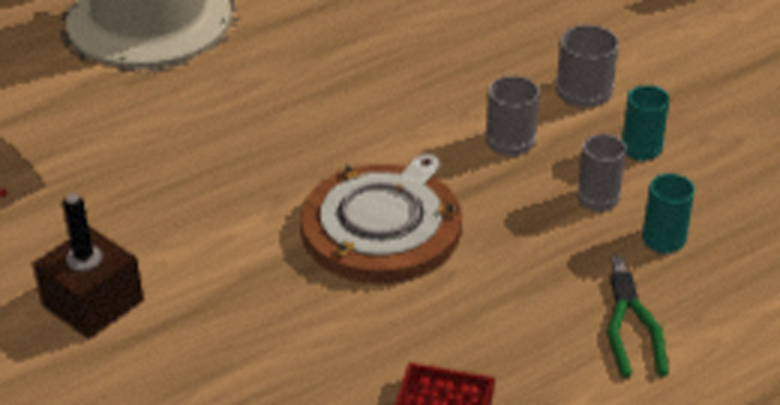

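```bash
cat > h.py <<'E'
from workcell import bot
import cv2,numpy as np
from scipy.optimize import least_squares
from scipy.spatial.transform import Rotation as Ro
def cam(n):
    c=bot.read_camera(n); c["C"]=-c["R"].T@c["t"]; return c
def rays(c,px):
    px=np.asarray(px,float).reshape(-1,2)
    d=np.c_[(px[:,0]-c["cx"])/c["fx"],(px[:,1]-c["cy"])/c["fy"]]
    u=d.copy()
    for _ in range(20): u=d/(1+c["k1"]*(u**2).sum(1,keepdims=True))
    return np.c_[u,np.ones(len(u))]@c["R"]
def plane(c,px,z):
    r=rays(c,px); s=(z-c["C"][2])/r[:,2]; return (c["C"]+r*s[:,None])[:,:2]
def proj(c,X):
    p=c["R"]@np.asarray(X,float)+c["t"]; u=p[:2]/p[2]; u=u*(1+c["k1"]*(u@u))
    return np.array([u[0]*c["fx"]+c["cx"],u[1]*c["fy"]+c["cy"]])
def fitc(P,r=None,loss="soft_l1",sc=.001):
    c0=P.mean(0)
    if r is None:
        f=lambda q:np.hypot(*(P-q[:2]).T)-q[2]; s=least_squares(f,[*c0,np.hypot(*(P-c0).T).mean()],loss=loss,f_scale=sc)
    else:
        f=lambda q:np.hypot(*(P-q[:2]).T)-r; s=least_squares(f,c0,loss=loss,f_scale=sc)
    return s.x,np.sqrt(np.mean(f(s.x)**2))
UP=4
def up(img): # upscaled; pixel centres: u=(U+.5)/UP-.5
    return cv2.resize(img,None,fx=UP,fy=UP,interpolation=cv2.INTER_CUBIC)
def contours(mask,amin=30):
    cs,_=cv2.findContours(mask.astype(np.uint8),cv2.RETR_EXTERNAL,cv2.CHAIN_APPROX_NONE)
    return [((k.reshape(-1,2)+.5)/UP-.5,cv2.contourArea(k)/UP**2) for k in cs if cv2.contourArea(k)/UP**2>amin]
def down(yaw): # tool z down, jaw (x) axis at angle yaw in the world
    c,s=np.cos(yaw),np.sin(yaw)
    return Ro.from_matrix(np.array([[c,s,0],[s,-c,0],[0,0,-1]])).as_rotvec()
E
python3 - <<'E'
from h import *
for n in("top","scene"):
    c=cam(n); im=up(c["pixels"]); hsv=cv2.cvtColor(im,cv2.COLOR_BGR2HSV)
    def at(X): 
        u=((proj(c,X)+.5)*UP-.5).round().astype(int); return hsv[u[1],u[0]]
    cs=[(plane(c,k,.03).mean(0).round(3),round(a),n) for k,a in contours((hsv[...,1]<50)&(hsv[...,2]>60),30)]
    for q in cs: print("lowsat",q)
    for (x,y) in ([(132,243),(171,234),(165,194),(232,220),(223,235),(325,237),(300,150),(120,200)] if n=="top" else [(336,128),(311,145),(340,170),(266,182),(250,187)]):
        print((x,y),hsv[y*UP+2,x*UP+2])
E
```

```text
lowsat (array([ 0.049, -0.532]), 62, 'top')
lowsat (array([-0.033, -0.727]), 3040, 'top')
lowsat (array([ 0.078, -0.011]), 4234, 'top')
lowsat (array([0.192, 0.838]), 268, 'top')
lowsat (array([0.439, 0.367]), 338, 'top')
lowsat (array([ 0.44 , -0.292]), 111, 'top')
lowsat (array([0.466, 0.243]), 242, 'top')
lowsat (array([0.504, 0.044]), 1268, 'top')
lowsat (array([0.556, 0.858]), 585, 'top')
lowsat (array([0.605, 0.262]), 163, 'top')
lowsat (array([ 0.572, -0.509]), 394, 'top')
lowsat (array([0.721, 0.185]), 67, 'top')
lowsat (array([ 0.827, -0.397]), 338, 'top')
lowsat (array([ 1.095, -0.22 ]), 48699, 'top')
(132, 243) [  5  14 111]
(171, 234) [  4  16 111]
(165, 194) [170  14 108]
(232, 220) [ 26  10 175]
(223, 235) [ 23  13 173]
(325, 237) [170  27  28]
(300, 150) [ 17 111 158]
(120, 200) [ 17 116 152]
lowsat (array([ 1.252, -0.089]), 36, 'scene')
lowsat (array([1.31 , 0.033]), 35, 'scene')
lowsat (array([1.333, 0.077]), 857, 'scene')
lowsat (array([ 1.18 , -0.073]), 2996, 'scene')
lowsat (array([ 1.114, -0.036]), 39, 'scene')
lowsat (array([ 1.054, -0.107]), 154, 'scene')
lowsa
[... 418 characters left out ...]
rray([0.687, 0.644]), 30, 'scene')
lowsat (array([0.462, 0.239]), 326, 'scene')
lowsat (array([0.433, 0.373]), 380, 'scene')
lowsat (array([0.763, 0.889]), 109, 'scene')
lowsat (array([-0.294, -0.536]), 141, 'scene')
lowsat (array([-0.502, -0.589]), 38, 'scene')
lowsat (array([0.337, 0.863]), 41, 'scene')
lowsat (array([-0.016,  0.854]), 205, 'scene')
lowsat (array([-0.232,  1.28 ]), 516, 'scene')
lowsat (array([0.003, 1.778]), 522, 'scene')
lowsat (array([-0.745,  0.735]), 285, 'scene')
lowsat (array([-0.645,  0.473]), 36, 'scene')
lowsat (array([-0.59, -0.14]), 6895, 'scene')
(336, 128) [ 3 33 78]
(311, 145) [ 5 34 89]
(340, 170) [11 42 66]
(266, 182) [ 22  27 170]
(250, 187) [ 19  25 172]
```

```bash
cat >> h.py <<'E'
def lowsat(c,th=65):
    hsv=cv2.cvtColor(up(c["pixels"]),cv2.COLOR_BGR2HSV); return (hsv[...,1]<th)&(hsv[...,2]>45)
def beakers(z=0.075,cams=("top","scene")):
    out=[]
    for n in cams:
        c=cam(n)
        for k,a in contours(lowsat(c),90):
            P=plane(c,k,z); m=P.mean(0)
            if not(.2<m[0]<.85 and -.2<m[1]<.6) or a>600: continue
            w=m-c["C"][:2]; w/=np.linalg.norm(w)
            for _ in range(4):   # arc of the rim facing away from the camera
                Q=P[(P-m)@w>0.0]; (x,y,r),e=fitc(Q); m=np.array([x,y])
            out.append((n,round(x,4),round(y,4),round(2000*r,1),round(1000*e,2),round(a)))
    return out
def plate():
    for n in("top","scene"):
        c=cam(n); hsv=cv2.cvtColor(up(c["pixels"]),cv2.COLOR_BGR2HSV)
        for k,a in contours((hsv[...,1]<65)&(hsv[...,2]>80),700):
            P=plane(c,k,.026); m=P.mean(0)
            if not(.4<m[0]<.65 and -.1<m[1]<.15): continue
            (x,y,r),e=fitc(P); d=np.hypot(*(P-[x,y]).T)
            L=P[d>.08]; q=L.mean(0)-[x,y] if len(L) else [0,0]
            g=P[(d<.07)]; (x2,y2,r2),e2=fitc(g)
            # lug symmetric direction: area centroid of lug pixels
            print(n,"plate",x2,y2,2000*r2,1000*e2,"lug",np.degrees(np.arctan2(q[1],q[0])),d.max())
E
python3 - <<'E'
from h import *
for b in beakers(): print(b)
plate()
for n in("top","scene"):
    c=cam(n); im=up(c["pixels"]);hsv=cv2.cvtColor(im,cv2.COLOR_BGR2HSV)
    u=((proj(c,[.44,-.29,.067])+.5)*UP).astype(int);print(n,u/UP)
    s=im[u[1]-100:u[1]+100,u[0]-100:u[0]+100]; cv2.imwrite(f"pics/pen_{n}.png",cv2.resize(s,None,fx=2.5,fy=2.5))
    u=((proj(c,[.51,.04,.026])+.5)*UP).astype(int)
    s=im[u[1]-140:u[1]+140,u[0]-160:u[0]+160]; cv2.imwrite(f"pics/st_{n}.png",cv2.resize(s,None,fx=2,fy=2))
E
python3 -c "
import cv2,numpy as np
cv2.imwrite('pics/m1.png',np.hstack([cv2.resize(cv2.imread(f'pics/pen_{n}.png'),(400,400)) for n in('top','scene')]))
cv2.imwrite('pics/m2.png',np.hstack([cv2.resize(cv2.imread(f'pics/st_{n}.png'),(400,350)) for n in('top','scene')]))"
```

```text
('top', np.float64(0.4383), np.float64(0.3724), np.float64(62.2), np.float64(0.81), 396)
('top', np.float64(0.4664), np.float64(0.2368), np.float64(56.1), np.float64(1.27), 269)
('top', np.float64(0.5625), np.float64(0.3566), np.float64(44.6), np.float64(0.61), 211)
('top', np.float64(0.6032), np.float64(0.2583), np.float64(42.5), np.float64(0.73), 183)
('top', np.float64(0.696), np.float64(0.2747), np.float64(44.6), np.float64(0.47), 209)
('scene', np.float64(0.6091), np.float64(0.2548), np.float64(46.2), np.float64(5.43), 309)
('scene', np.float64(0.4724), np.float64(0.2331), np.float64(54.9), np.float64(0.67), 367)
('scene', np.float64(0.4441), np.float64(0.3647), np.float64(65.5), np.float64(0.77), 434)
top plate 0.510765926290044 0.02939468825030076 133.67773479040582 1.2962262531764996 lug 115.31050781011547 0.11300608818607294
scene plate 0.5153456901004505 0.025860373390492034 130.40001291957108 2.2636224659275794 lug 116.08374630117595 0.11174899121263673
top [328.  237.5]
scene [165.75 195.25]
```

View pics/m1.png

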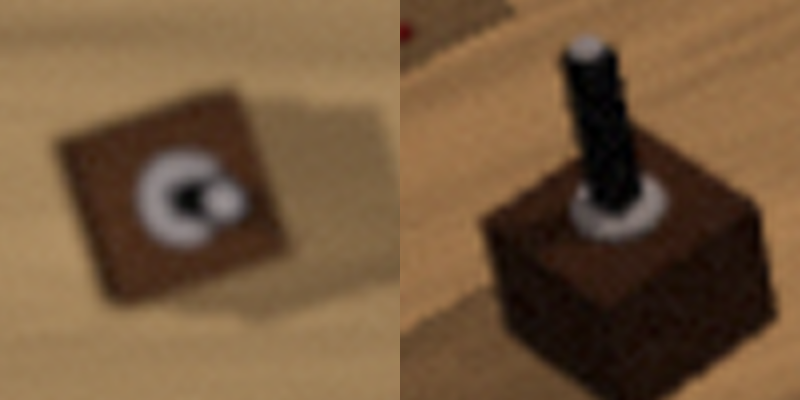

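View pics/m2.png

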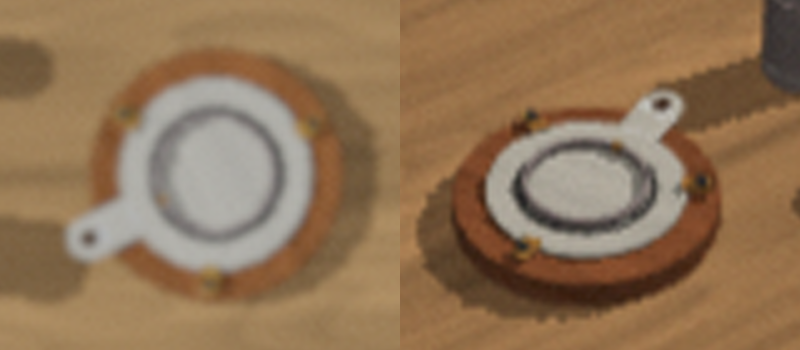

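Run:
```python
from h import *
d=np.radians(50); p=[.52,0.0,.16]
# tool z = (sin d,0,-cos d), x=(0,1,0) dir, y=z x x
z=np.array([np.sin(d),0,-np.cos(d)]); ok=False
for x in ([0,1.,0],[0,-1.,0]):
    x=np.array(x); M=np.c_[x,np.cross(z,x),z]; rv=Ro.from_matrix(M).as_rotvec()
    q=bot.inverse_kinematics(p,rv); print(q)
    if q is not None: ok=True;break
if ok:
    bot.goto([.52,0,.3],rv); bot.set_gripper(0.0); 
    bot.line_to(p); bot.hold(.2)
    X=bot.current_ee_pos(); print(X,bot.current_clock())
    t=[]
    for n in("top","scene"):
        c=cam(n); cv2.imwrite(f"pics/cal_{n}.png",c["pixels"]); u=proj(c,X); print(n,u)
        i=np.round(u).astype(int); s=up(c["pixels"])[(i[1]-40)*UP:(i[1]+40)*UP,(i[0]-40)*UP:(i[0]+40)*UP]
        f=((u-i+40+.5)*UP).astype(int); s=cv2.resize(s,(400,400)); cv2.drawMarker(s,tuple(int(v) for v in f*400/320),(0,255,0),cv2.MARKER_CROSS,20,1); t.append(s)
    cv2.imwrite("pics/cal.png",np.hstack(t)); print(bot.current_contact_force())
```

```text
[-0.51352179 -0.80985585  2.62619175  0.68427049  0.63768591 -2.49877304]
[ 5.20432963e-01 -2.37375310e-04  1.61097656e-01] 5.4667
top [238.44311394 214.33598069]
scene [259.7037372  150.85957337]
[ 0.30693619 -0.48088184  0.17209461]
```

View pics/cal.png

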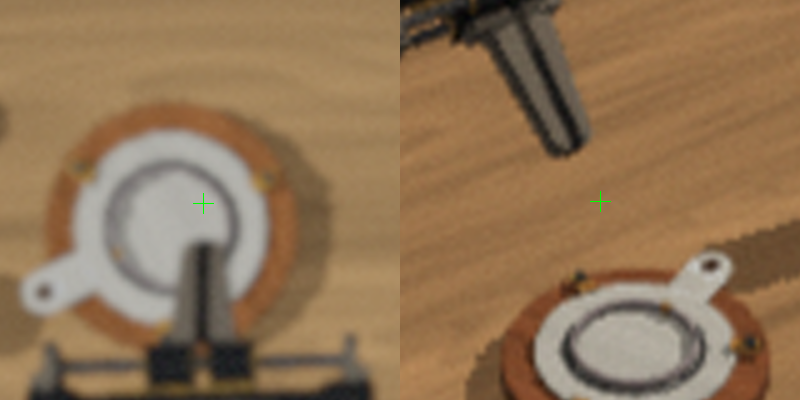

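```bash
cat >> h.py <<'E'
def tri(obs): # [(cam,px)] -> point, closest to the rays
    A=np.zeros((3,3));b=np.zeros(3);L=[]
    for c,p in obs:
        r=rays(c,p)[0]; r/=np.linalg.norm(r); M=np.eye(3)-np.outer(r,r); A+=M;b+=M@c["C"];L.append((M,c["C"]))
    X=np.linalg.solve(A,b); return X,[np.linalg.norm(M@(X-C)) for M,C in L]
E
python3 - <<'E'
from h import *
ct,cs=cam("top"),cam("scene")
print(tri([(ct,[238.6,223]),(cs,[253.4,141.4])]), bot.current_ee_pos(), bot.current_joints(), bot.current_opening(),bot.current_joint_vel())
cv2.imwrite("pics/cal2.png",np.hstack([cv2.resize(c["pixels"],(400,300)) for c in(ct,cs)]))
E
```

```text
(array([ 0.49260234, -0.00252897,  0.18059859]), [np.float64(0.0018717461616061973), np.float64(0.0018717461616061272)]) [ 5.20130044e-01 -6.99997470e-05  1.60353839e-01] [-0.51350895 -0.81019424  2.6258915   0.68419251  0.63774087 -2.49870379] 0.006952758636322808 [ 0.0006851   0.00164268  0.00444706 -0.00060213 -0.00030331 -0.00202693]
```

View pics/cal2.png

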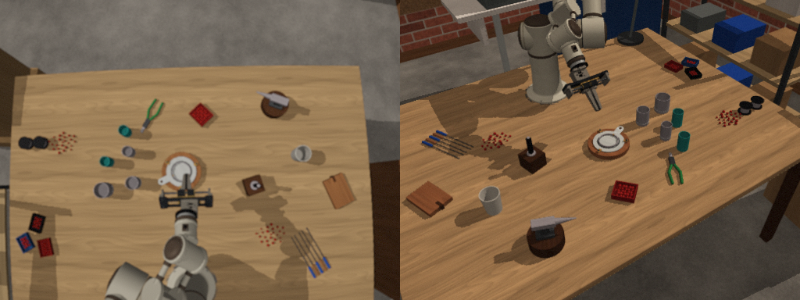

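Run:
```python
from h import *
bot.set_gripper(1.0)
X=bot.current_ee_pos(); R=Ro.from_rotvec(bot.current_tool_rot()).as_matrix()
t=[]
for n in("top","scene"):
    c=cam(n); u=proj(c,X)
    i=np.round(u).astype(int); s=up(c["pixels"])[(i[1]-40)*UP:(i[1]+40)*UP,(i[0]-40)*UP:(i[0]+40)*UP]
    s=cv2.resize(s,(400,400))
    for k,col in ((-.046,(0,255,0)),(0,(0,255,0)),(.046,(0,255,0))):
      for dz in(0,-.034):
        f=(proj(c,X+k*R[:,0]+dz*R[:,2])-i+40.5)*5
        cv2.drawMarker(s,tuple(int(v) for v in f),col if dz==0 else(0,0,255),cv2.MARKER_CROSS,20,1)
    t.append(s)
cv2.imwrite("pics/cal3.png",np.hstack(t))
```

```text
(no output)
```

View pics/cal3.png

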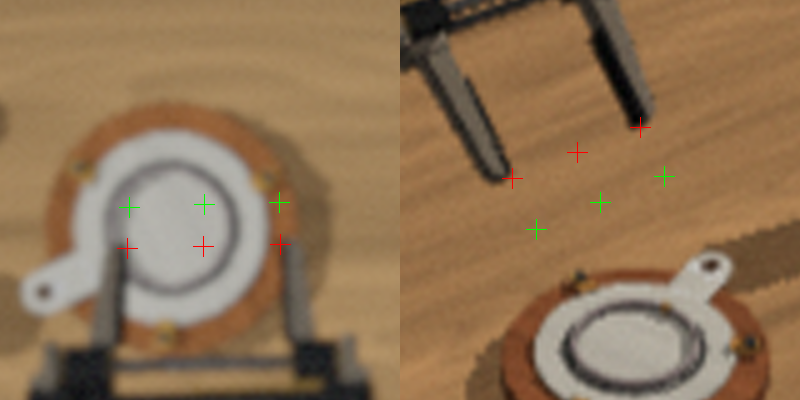

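Run:
```python
from h import *
p=bot.current_ee_pos(); 
bot.line_to([.46,0,.28]); bot.goto([.42,-.13,.07],down(0)); 
bot.hold(.2); f0=bot.current_contact_force(); print(f0,bot.current_clock(), bot.current_joints())
z=.07
while z>-.04:
    z-=.002; 
    try: bot.line_to([.42,-.13,z],max_speed=.03)
    except bot.MotionError as e: print(e);break
    f=bot.current_contact_force()
    if abs(f[2]-f0[2])>2: print("touch",z,bot.current_ee_pos(),f); break
bot.line_to([.42,-.13,z+.02]); print(z,bot.current_clock(),bot.current_contact_force())
```

```text
Traceback (most recent call last):
workcell.MotionError: the arm cannot follow that straight line within its joint ranges
```

Run:
```python
from h import *
print(down(0), bot.inverse_kinematics([.42,-.13,.07],down(0)), bot.inverse_kinematics([.42,-.13,.07],down(np.pi)))
rv=bot.current_tool_rot()
bot.goto([.5,-.05,.28],rv); bot.goto([.42,-.13,.2],down(0));bot.line_to([.42,-.13,.07]) 
bot.hold(.2); f0=bot.current_contact_force(); print(f0,bot.current_clock(), bot.current_joints())
z=.07
while z>-.04:
    z-=.002; 
    try: bot.line_to([.42,-.13,z],max_speed=.03)
    except bot.MotionError as e: print(e);break
    f=bot.current_contact_force()
    if abs(f[2]-f0[2])>2: print("touch",z,bot.current_ee_pos(),f); break
bot.line_to([.42,-.13,z+.02]); print(z,bot.current_clock(),bot.current_contact_force())
```

```text
[3.14159265 0.         0.        ] [-5.76381279e-01 -8.63237070e-02  2.07020638e+00 -4.44089210e-16
  1.15770998e+00 -5.76381279e-01] [-0.57638128 -0.08632371  2.07020638  0.          1.15770998  2.56521137]Traceback (most recent call last):
  File "<stdin>", line 4, in <module>
workcell.MotionError: the arm cannot take that pose within its joint ranges
```

```bash
cat > t.py <<'E'
from h import *
bot.goto([.42,-.13,.2],down(0));bot.line_to([.42,-.13,.07]) 
bot.hold(.2); f0=bot.current_contact_force(); print(f0,bot.current_clock(), bot.current_joints())
z=.07
while z>-.04:
    z-=.002; 
    try: bot.line_to([.42,-.13,z],max_speed=.03)
    except bot.MotionError as e: print(e);break
    f=bot.current_contact_force()
    if abs(f[2]-f0[2])>2: print("touch",z,bot.current_ee_pos(),f); break
bot.line_to([.42,-.13,z+.02]); print(z,bot.current_clock(),bot.current_contact_force())
E
python3 t.py
```

```text
[-0.55182154  0.73727575 -0.19229211] 10.0417 [-5.76358359e-01 -8.72887386e-02  2.06919771e+00 -2.90665951e-06
  1.15786663e+00 -5.76406146e-01]
touch -0.03800000000000006 [ 0.42040795 -0.13022784 -0.03770833] [ 0.43333368 -0.0406557   3.51462456]
-0.03800000000000006 23.825 [-1.3254922  -0.38528695  0.11552078]
```

Run:
```python
from h import *
X=np.array([.52025,-.00015,.1607]); d=np.radians(50); z=np.array([np.sin(d),0,-np.cos(d)])
t=[]
for n in("top","scene"):
    c=cam(n); im=cv2.imread(f"pics/cal_{n}.png"); u=proj(c,X-.0365*z); print(n,u)
    i=np.round(u).astype(int); s=im[i[1]-16:i[1]+16,i[0]-16:i[0]+16]; s=cv2.resize(s,(384,384),interpolation=cv2.INTER_NEAREST)
    f=(u-i+16.5)*12; cv2.drawMarker(s,tuple(int(v) for v in f),(0,255,0),cv2.MARKER_CROSS,20,1); t.append(s)
cv2.imwrite("pics/cal4.png",np.hstack(t))
```

```text
top [238.31395763 223.385258  ]
scene [254.59170449 140.07777957]
```

View pics/cal4.png

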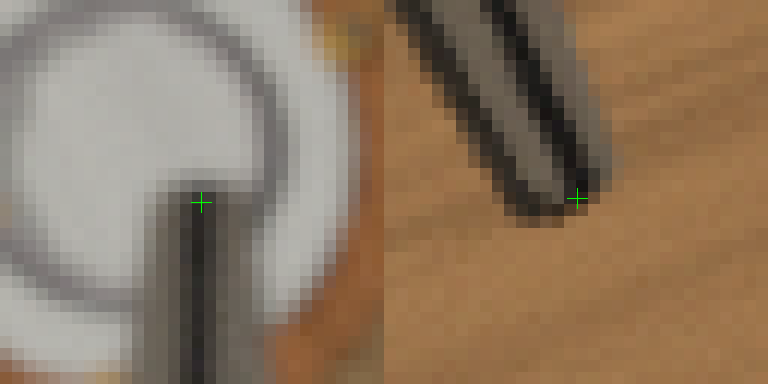

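```bash
cat > pen.py <<'E'
from h import *
for n in("top","scene"):
    c=cam(n); im=up(c["pixels"]); hsv=cv2.cvtColor(im,cv2.COLOR_BGR2HSV)
    u0=proj(c,[.44,-.29,.067]); yy,xx=np.mgrid[:im.shape[0],:im.shape[1]]; near=(abs(xx/UP-u0[0])<26)&(abs(yy/UP-u0[1])<40)
    m=((hsv[...,1]<75)&(hsv[...,2]>75)&near)
    for k,a in contours(m,6):
        for z in (.067,.145):
            P=plane(c,k,z); r,e=fitc(P,None if z>.1 else None); print(n,z,"area",round(a,1),"circle",r.round(4),"rms",round(e*1000,2))
    if n=="top":
        b=((hsv[...,2]<105)&near&((hsv[...,1]>80)|(hsv[...,2]<60))).astype(np.uint8)|m.astype(np.uint8)
        k=max(contours(b),key=lambda q:q[1])[0]; r=cv2.minAreaRect(k.astype(np.float32)); print(r,np.round(plane(c,cv2.boxPoints(r),.062),4).tolist())
E
python3 pen.py
```

```text
top 0.067 area 270.8 circle [ 0.3879 -0.2159  0.0337] rms 11.13
top 0.145 area 270.8 circle [ 0.3931 -0.2051  0.0316] rms 10.41
top 0.067 area 96.8 circle [ 0.4422 -0.2822  0.0193] rms 6.11
top 0.145 area 96.8 circle [ 0.444  -0.2671  0.018 ] rms 5.71
((313.472412109375, 245.38619995117188), (30.240209579467773, 56.64365005493164), 50.23227310180664) [[0.3963, -0.1369], [0.5118, -0.2871], [0.4321, -0.3489], [0.3177, -0.1984]]
scene 0.067 area 37.7 circle [ 0.4474 -0.2851  0.0164] rms 4.52
scene 0.145 area 37.7 circle [ 0.5308 -0.3105  0.0151] rms 4.16
scene 0.067 area 8.0 circle [ 0.3553 -0.2579  0.0064] rms 0.42
scene 0.145 area 8.0 circle [ 0.4459 -0.2855  0.0059] rms 0.39
```

```bash
cat > pen.py <<'E'
from h import *
for n in("top","scene"):
    c=cam(n); im=up(cv2.imread(f"pics/{n}0.png")); hsv=cv2.cvtColor(im,cv2.COLOR_BGR2HSV)
    u0=proj(c,[.444,-.285,.067]); yy,xx=np.mgrid[:im.shape[0],:im.shape[1]]; near=(abs(xx/UP-u0[0])<22)&(abs(yy/UP-u0[1])<40)
    m=((hsv[...,1]<75)&(hsv[...,2]>75)&near)
    for k,a in contours(m,6):
        P=plane(c,k,.067); g=np.array([.445,-.284])
        for _ in range(15):
            Q=P[abs(np.hypot(*(P-g).T)-.018)<.0035]
            if len(Q)<10: break
            g,e=fitc(P if False else Q,.018)
        print(n,round(a,1),"collar",g.round(4),len(Q),len(P),round(e*1000,2))
        P=plane(c,k,.145); print("  button?",fitc(P)[0].round(4))
    if n=="top":
        yy0=abs(xx/UP-u0[0])<25
        b=((hsv[...,2]<100)&(hsv[...,1]>120)&near&(abs(yy/UP-u0[1])<22)).astype(np.uint8)
        k=max(contours(b),key=lambda q:q[1])[0]; r=cv2.minAreaRect(k.astype(np.float32)); B=plane(c,cv2.boxPoints(r),.062); print(r,np.round(B,4).tolist(),[np.degrees(np.arctan2(*(B[i+1]-B[i])[::-1])) for i in range(3)])
E
python3 pen.py
```

```text
top 120.4 collar [ 0.4434 -0.2815] 97 150 1.63
  button? [ 0.4433 -0.2682  0.0192]
((324.3353271484375, 236.92283630371094), (22.739303588867188, 24.32821273803711), 71.8472900390625) [[0.466, -0.2302], [0.4887, -0.309], [0.416, -0.3296], [0.3937, -0.251]] [np.float64(-73.94763460972148), np.float64(-164.1613839996732), np.float64(105.82711173729231)]
scene 38.0 collar [ 0.4459 -0.2853] 92 135 1.06
  button? [ 0.5302 -0.3105  0.0151]
scene 8.1 collar [ 0.445 -0.284] 0 37 1.06
  button? [ 0.4458 -0.2855  0.0059]
```

```bash
cat >> h.py <<'E'
D=.0365
def tip(x,y,z): return [x,y,z-D]   # commanded TCP so that the real finger ends are at z
E
cat > t.py <<'E'
from h import *
y=np.radians(15.9); P=(.4447,-.2834)
f=lambda s:print(s,np.round(bot.current_contact_force(),2),round(bot.current_opening(),3),bot.current_ee_pos().round(4),round(bot.current_clock(),1))
bot.goto(tip(*P,.19),down(y)); bot.line_to(tip(*P,.081),max_speed=.15); bot.hold(.1); f("down")
bot.set_gripper(0,5); f("pinch1"); bot.hold(.2); f("")
bot.set_gripper(.5); f("open")
bot.goto(tip(*P,.081),down(y+np.pi/2)) if bot.inverse_kinematics(tip(*P,.081),down(y+np.pi/2)) is not None else print("no ik")
f("turned")
bot.set_gripper(0,5); f("pinch2")
E
python3 t.py
```

```text
down [ 0.74  0.17 -0.97] 0.999 [ 0.4455 -0.2841  0.0458] 26.0
pinch1 [-2.43  0.14  0.86] 0.176 [ 0.4443 -0.2834  0.0444] 27.2
 [-3.29  0.72  1.16] 0.172 [ 0.4443 -0.2834  0.0444] 27.4
open [-0.36  0.42 -0.1 ] 0.5 [ 0.4448 -0.2834  0.0445] 28.0
turned [ 0.05 -0.45 -0.38] 0.499 [ 0.4447 -0.2834  0.0445] 29.4
pinch2 [ 0.28  0.82 -0.75] 0.17 [ 0.4447 -0.2833  0.0444] 29.9
```

```bash
cat > t.py <<'E'
from h import *
y=np.radians(15.9); P=(.4423,-.2834)
f=lambda s:print(s,np.round(bot.current_contact_force(),2),round(bot.current_opening(),3),bot.current_ee_pos().round(4),round(bot.current_clock(),1))
bot.set_gripper(.5); bot.goto(tip(*P,.081),down(y)); bot.hold(.1);f("open")
bot.set_gripper(0,5); bot.hold(.2); f("pinch3")
E
python3 t.py
```

```text
open [-0.81 -0.59 -0.6 ] 0.5 [ 0.4423 -0.2834  0.0445] 32.0
pinch3 [ 0.09 -0.21  0.03] 0.173 [ 0.4423 -0.2834  0.0445] 32.8
```

```bash
cat > t.py <<'E'
from h import *
y=np.radians(15.9); P=(.4423,-.2834); S=(.5115,.0276)
f=lambda s:print(s,np.round(bot.current_contact_force(),2),round(bot.current_opening(),3),bot.current_ee_pos().round(4),round(bot.current_clock(),1))
bot.set_gripper(0,30); bot.line_to(tip(*P,.18)); bot.hold(.2);f("lifted")
bot.goto(tip(*S,.18),down(y)); 
zt=.026+.012   # pen_tip height
bot.line_to(tip(*S,zt+.044+.019)); bot.hold(.3); f("hover")
t=[]
for n in("top","scene"):
    c=cam(n); cv2.imwrite(f"pics/hov_{n}.png",c["pixels"])
    X=np.array([*S,zt]); i=np.round(proj(c,X)).astype(int); s=c["pixels"][i[1]-25:i[1]+25,i[0]-25:i[0]+25]; s=cv2.resize(s,(400,400),interpolation=cv2.INTER_CUBIC)
    for Z,col in((X,(0,255,0)),([*S,.026],(0,0,255))):
        q=(proj(c,Z)-i+25.5)*8; cv2.drawMarker(s,tuple(int(v) for v in q),col,cv2.MARKER_CROSS,14,1)
    t.append(s)
cv2.imwrite("pics/hov.png",np.hstack(t))
E
python3 t.py
```

```text
lifted [ 0.34  0.27 -1.06] 0.175 [ 0.4417 -0.2828  0.1422] 34.0
hover [-0.2   0.02 -1.2 ] 0.172 [0.5122 0.0275 0.0654] 36.2
```

View pics/hov.png

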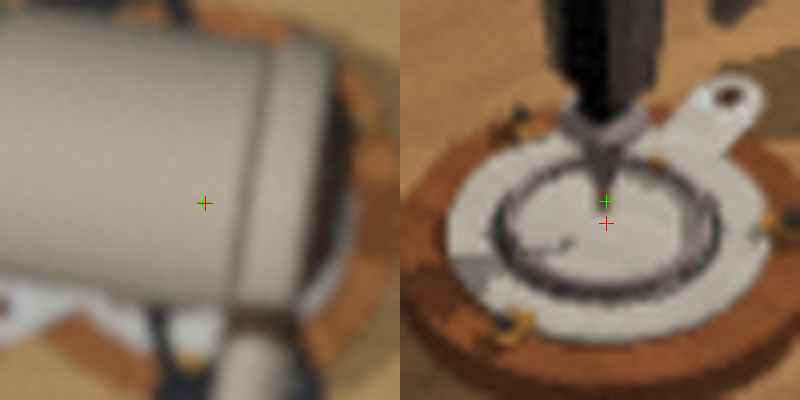

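```bash
cat > t.py <<'E'
from h import *
S=np.array((.5115,.0277)); a0=np.radians(115.7); r=.0456
pt=lambda a,z: tip(*(S+r*np.array([np.cos(a0+a),np.sin(a0+a)])),z+.044+.019)
F=[]
bot.line_to(pt(0,.04),max_speed=.08); bot.hold(.3)
f0=np.mean([ (bot.hold(.03),bot.current_contact_force())[1] for _ in range(10)],0); print("f0",f0.round(2))
bot.line_to(pt(0,.022),max_speed=.02); bot.hold(.2)
f1=np.mean([ (bot.hold(.03),bot.current_contact_force())[1] for _ in range(10)],0); print("contact",(f1-f0).round(2),bot.current_ee_pos(),pt(0,.022))
c=cam("scene"); i=np.round(proj(c,[*S,.03])).astype(int); cv2.imwrite("pics/con.png",cv2.resize(c["pixels"][i[1]-30:i[1]+30,i[0]-40:i[0]+40],(800,600),interpolation=cv2.INTER_CUBIC))
E
python3 t.py
```

```text
f0 [ 0.22  0.19 -0.82]
contact [-1.58 -0.    6.47] [0.49220009 0.0687537  0.04933295] [np.float64(0.49172514574280796), np.float64(0.06878911217228738), 0.04850000000000001]
```

View pics/con.png

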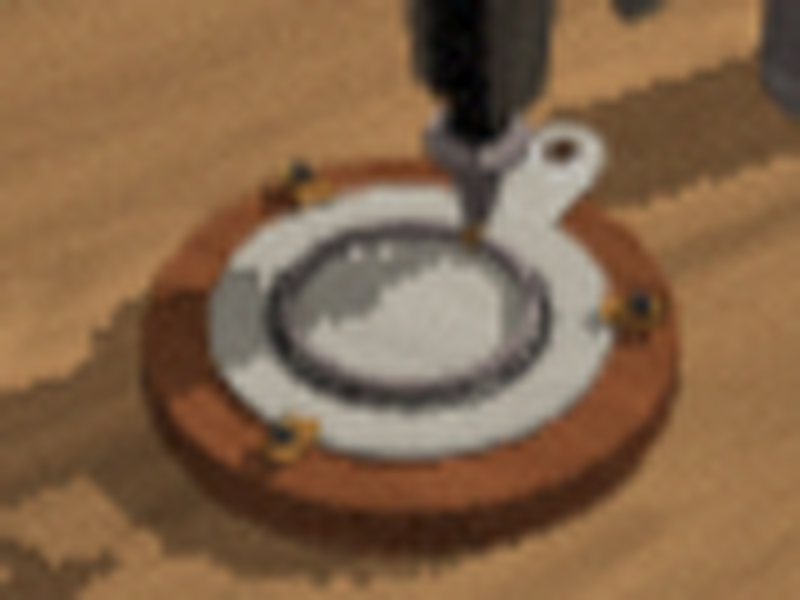

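```bash
cat > t.py <<'E'
from h import *
p=bot.current_ee_pos(); q=[.4917,.0688,.0485+.018]
bot.line_to(q,max_speed=.03); bot.hold(.3)
c=cam("scene"); cv2.imwrite("pics/lift_scene.png",c["pixels"])
X=[.4917,.0688,q[2]+D-.063]; print(X,proj(c,X),bot.current_ee_pos(),bot.current_contact_force())
i=np.round(proj(c,X)).astype(int); s=cv2.resize(c["pixels"][i[1]-20:i[1]+20,i[0]-20:i[0]+20],(600,600),interpolation=cv2.INTER_NEAREST)
f=(proj(c,X)-i+20.5)*15; cv2.drawMarker(s,tuple(int(v) for v in f),(0,255,0),cv2.MARKER_CROSS,20,1); cv2.imwrite("pics/lift.png",s)
E
python3 t.py
```

```text
[0.4917, 0.0688, 0.04000000000000001] [273.56040138 168.39359858] [0.49161839 0.06880182 0.06638833] [-0.26972881  0.19039509  0.09379358]
```

View pics/lift.png

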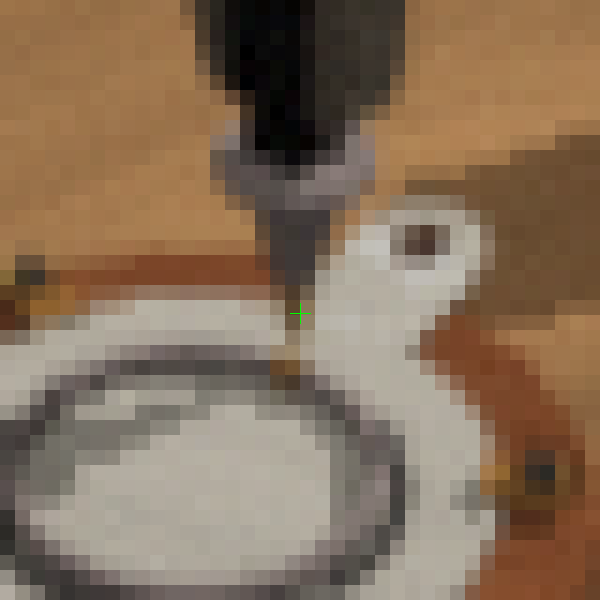

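```bash
cat > seam.py <<'E'
from h import *
import sys
S=np.array((.5106,.0293)); a0=np.radians(115.7); r=.0475
pt=lambda a,z,r=r: tip(*(S+r*np.array([np.cos(a0+a),np.sin(a0+a)])),z+.063)
def ff(n=8): return np.mean([ (bot.hold(.02),bot.current_contact_force())[1] for _ in range(n)],0)
E
cat > t.py <<'E'
from seam import *
bot.line_to(pt(0,.04),max_speed=.05); bot.hold(.3); f0=ff(15)
for z in(.028,.026,.024,.022):
    bot.line_to(pt(0,z),max_speed=.02); bot.hold(.1); print(z,(ff()-f0).round(2),bot.current_ee_pos().round(4))
print(f0,bot.current_clock())
c=cam("scene"); X=[.4901,.072,.026]; i=np.round(proj(c,X)).astype(int); s=cv2.resize(c["pixels"][i[1]-20:i[1]+20,i[0]-20:i[0]+20],(600,600),interpolation=cv2.INTER_NEAREST);cv2.imwrite("pics/lift2.png",s)
E
python3 t.py
```

```text
0.028 [-0.06 -0.1   0.37] [0.4901 0.0721 0.0547]
0.026 [ 0.43 -0.2   0.32] [0.49   0.0721 0.0525]
0.024 [0.03 0.28 0.75] [0.4901 0.0721 0.0506]
0.022 [0.29 0.23 1.15] [0.49   0.0721 0.0485]
[-0.02642557 -0.05028994 -0.66232276] 43.6333
```

View pics/lift2.png

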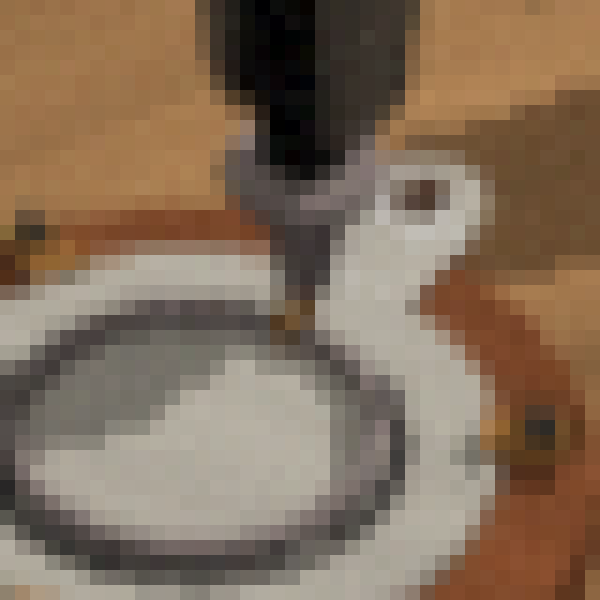

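```bash
cat > t.py <<'E'
from seam import *
f0z=-.66; bot.hold(.3)
for k in range(1,25):
    a=np.radians(15*k); bot.line_to(pt(a,.022),max_speed=.022)
    f=ff(2) if k%3 else ff(10)
    print(15*k,np.round(f-[0,0,f0z],2))
    if f[2]-f0z>4: print("STOP");break
bot.hold(.4); print(bot.current_clock())
E
python3 t.py
```

```text
15 [-0.56  0.19  1.67]
30 [-0.43 -0.91  0.93]
45 [-0.06 -0.74  0.96]
60 [ 0.39 -0.48  1.29]
75 [-0.36 -0.41  1.08]
90 [ 0.04 -0.96  1.2 ]
105 [-0.   -0.42  0.81]
120 [ 0.51 -0.48  1.15]
135 [ 0.51 -0.46  1.15]
150 [0.68 0.04 0.69]
165 [ 0.87 -0.21  1.06]
180 [0.51 0.37 1.11]
195 [0.01 0.51 1.08]
210 [0.42 0.9  0.88]
225 [0.41 0.55 1.21]
240 [0.15 1.82 1.01]
255 [0.12 0.78 0.94]
270 [-0.29  0.9   1.41]
285 [-0.03  0.58  0.87]
300 [-0.53  0.04  1.64]
315 [-0.39  0.54  1.18]
330 [-0.55 -0.39  0.8 ]
345 [-0.9   0.4   1.88]
360 [-0.83 -0.24  1.18]
63.45
```

```bash
cat > t.py <<'E'
from seam import *
y=np.radians(15.9); P=(.4423,-.2834)
bot.line_to(pt(0,.045),max_speed=.04); bot.line_to(pt(0,.12),max_speed=.15)
bot.goto(tip(*P,.185),down(y)); bot.hold(.2)
bot.line_to(tip(*P,.185)); bot.line_to(tip(*P,.12),max_speed=.06);print(bot.current_contact_force())
bot.line_to(tip(*P,.0815),max_speed=.04); bot.hold(.2); print(bot.current_contact_force(),bot.current_ee_pos())
bot.set_gripper(.5); bot.hold(.2); print(bot.current_contact_force())
bot.line_to(tip(*P,.19)); bot.set_gripper(1.0)
# clear view
bot.goto([.40,-.12,.25],down(0)); bot.hold(.2); print(bot.current_clock())
for n in("top","scene"): cv2.imwrite(f"pics/{n}1.png",cam(n)["pixels"])
for b in beakers(): print(b)
E
python3 t.py; sed -i 's/{n}0.png/{n}1.png/' pen.py; python3 pen.py
```

```text
[ 0.06804322 -0.86864371 -0.84888233]
[ 0.05741937 -0.05235651 -0.84784776] [ 0.44242826 -0.28353665  0.04521652]
[-0.01076313  0.15538134  0.15978332]
72.65
('top', np.float64(0.2733), np.float64(-0.0242), np.float64(36.4), np.float64(1.47), 193)
('top', np.float64(0.4431), np.float64(0.395), np.float64(64.0), np.float64(0.85), 395)
('top', np.float64(0.4668), np.float64(0.2382), np.float64(53.6), np.float64(1.37), 265)
('top', np.float64(0.5623), np.float64(0.3566), np.float64(44.8), np.float64(0.6), 211)
('top', np.float64(0.6032), np.float64(0.2583), np.float64(42.8), np.float64(0.61), 184)
('top', np.float64(0.696), np.float64(0.2746), np.float64(44.7), np.float64(0.58), 209)
('scene', np.float64(0.6094), np.float64(0.2541), np.float64(46.4), np.float64(4.6), 309)
('scene', np.float64(0.4726), np.float64(0.2328), np.float64(55.2), np.float64(0.68), 366)
('scene', np.float64(0.4478), np.float64(0.3896), np.float64(65.8), np.float64(0.79), 437)Traceback (most recent call last):
  File "pen.py", line 12, in <module>
    print(n,round(a,1),"collar",g.round(4),len(Q),len(P),round(e*1000,2))
                                                               ^
NameError: name 'e' is not defined
```

View pics/top1.png

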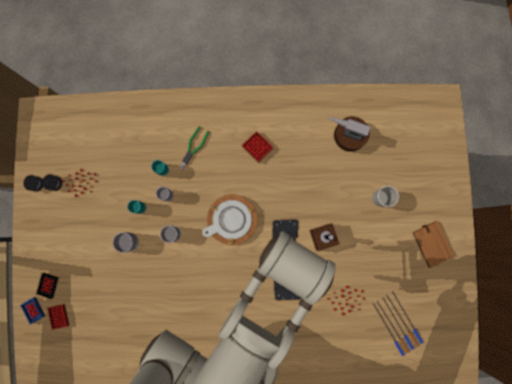

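View pics/scene1.png

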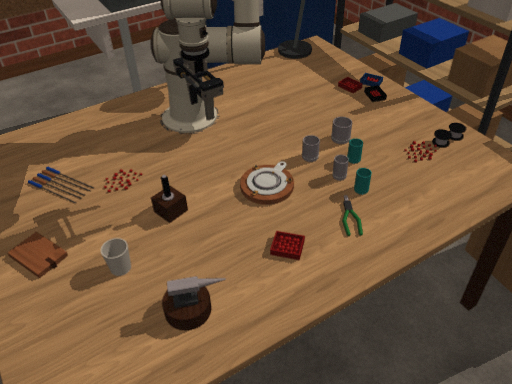

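```bash
cat > pk.py <<'E'
from h import *
log=lambda s:print(s,np.round(bot.current_contact_force(),2),"open_mm",round(bot.current_opening()*92,1),bot.current_ee_pos().round(4),round(bot.current_clock(),1))
def pick(P,y1,y2,zt,op,zlift=.25):
    bot.set_gripper(1.0 if op is None else op)
    bot.goto(tip(*P,.2),down(y1)); bot.line_to(tip(*P,.2)); bot.line_to(tip(*P,zt),max_speed=.12); bot.hold(.1); log("at")
    bot.set_gripper(0,5); bot.hold(.1); log("pinch1")
    bot.set_gripper(1.0 if op is None else op)
    bot.goto(tip(*P,zt),down(y2)); bot.hold(.1); log("turned")
    bot.set_gripper(0,25); bot.hold(.1); log("grip")
    bot.line_to(tip(*P,zlift),max_speed=.15); bot.hold(.1); log("lifted")
E
cat > t.py <<'E'
from pk import *
P=(.443,.394)
for y in(0,np.pi/2): print(bot.inverse_kinematics(tip(*P,.045),down(y)),bot.inverse_kinematics(tip(.5106,.0293,.1),down(y)))
# hover, avoid sweeping low
bot.goto([.42,.1,.3],down(0)) 
pick(P,np.pi/2,0,.045,None)
E
python3 t.py
```

```text
[ 5.23278450e-01  3.86086055e-01  1.67524585e+00 -4.44089210e-16
  1.08026075e+00  5.23278450e-01] [-1.79317866e-01  1.14268507e-01  1.88153504e+00 -4.44089210e-16
  1.14578911e+00 -1.79317866e-01]
[ 5.23278450e-01  3.86086055e-01  1.67524585e+00 -4.44089210e-16
  1.08026075e+00 -1.04751788e+00] [-1.79317866e-01  1.14268507e-01  1.88153504e+00 -4.44089210e-16
  1.14578911e+00 -1.75011419e+00]
at [ 0.85  0.35 -0.79] open_mm 91.9 [0.4436 0.3944 0.0094] 77.0
pinch1 [-1.24  1.32  1.51] open_mm 69.3 [0.4432 0.3944 0.0088] 77.6
turned [-0.11  0.28  0.02] open_mm 92.0 [0.443  0.394  0.0085] 79.6
grip [-1.07 -1.21  1.19] open_mm 68.8 [0.4427 0.394  0.0085] 80.2
lifted [-0.03  0.46 -2.76] open_mm 69.1 [0.4425 0.3937 0.2124] 81.8
```

```bash
cat > t.py <<'E'
from pk import *
S=(.5108,.0293)
bot.goto(tip(*S,.25),down(0)); bot.line_to(tip(*S,.25)); bot.line_to(tip(*S,.045+.038),max_speed=.1); bot.hold(.3)
f0=bot.current_contact_force(); log("hover")
c=cam("scene"); i=np.round(proj(c,[*S,.04])).astype(int); cv2.imwrite("pics/pa.png",cv2.resize(c["pixels"][i[1]-30:i[1]+30,i[0]-40:i[0]+40],(800,600),interpolation=cv2.INTER_CUBIC))
for b in(.034,.031,.029,.0275,.0265):
    bot.line_to(tip(*S,.045+b),max_speed=.03); bot.hold(.15); f=bot.current_contact_force()-f0; print(b,f.round(2))
    if f[2]>5: print("contact");break
E
python3 t.py
```

```text
hover [ 0.11 -0.92 -3.15] open_mm 68.9 [0.5109 0.0293 0.0467] 85.6
0.034 [-0.2   0.7   0.75]
0.031 [-0.55  1.98  1.13]
0.029 [0.5  1.01 0.24]
0.0275 [ 0.04  0.29 -0.04]
0.0265 [-1.38  1.04  1.52]
```

View pics/pa.png

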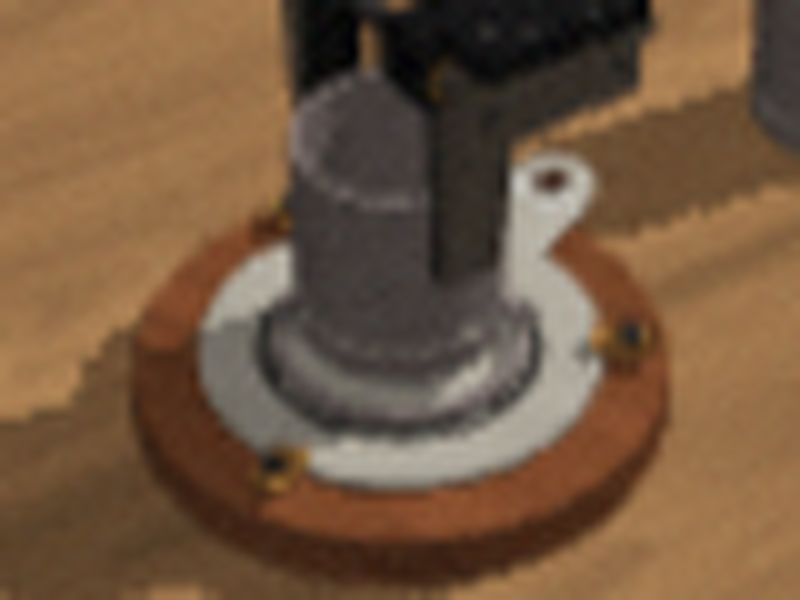

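```bash
cat > t.py <<'E'
from pk import *
S=(.5108,.0293)
bot.set_gripper(1.0,10); bot.hold(.2); log("rel"); bot.line_to(tip(*S,.2)); 
bot.goto([.40,-.15,.25],down(0)); bot.hold(.2); print(bot.current_clock())
for n in("top","scene"): cv2.imwrite(f"pics/{n}2.png",cam(n)["pixels"])
for b in beakers(): print(b)
print("ringed:",[b for b in beakers(.101) if abs(b[1]-.51)<.03 and abs(b[2]-.03)<.04])
a=cv2.imread("pics/top2.png");b=cv2.imread("pics/scene2.png")
cv2.imwrite("pics/m3.png",np.hstack([cv2.resize(a[130:260,110:270],(400,325),interpolation=cv2.INTER_CUBIC),cv2.resize(b[110:240,230:390],(400,325),interpolation=cv2.INTER_CUBIC)]))
E
python3 t.py
```

```text
rel [ 0.1  -0.03 -1.17] open_mm 92.2 [0.5108 0.0293 0.035 ] 88.4
90.4917
('top', np.float64(0.2879), np.float64(-0.0741), np.float64(43.5), np.float64(2.39), 194)
('top', np.float64(0.4673), np.float64(0.237), np.float64(54.1), np.float64(1.01), 262)
('top', np.float64(0.4604), np.float64(-0.1922), np.float64(76.5), np.float64(10.36), 110)
('top', np.float64(0.5624), np.float64(0.3565), np.float64(44.8), np.float64(0.58), 212)
('top', np.float64(0.6029), np.float64(0.2585), np.float64(42.8), np.float64(0.67), 184)
('top', np.float64(0.6959), np.float64(0.2747), np.float64(44.7), np.float64(0.55), 209)
('scene', np.float64(0.6093), np.float64(0.2537), np.float64(46.2), np.float64(2.1), 308)
('scene', np.float64(0.472), np.float64(0.2331), np.float64(54.1), np.float64(0.8), 365)
ringed: []
```

View pics/m3.png

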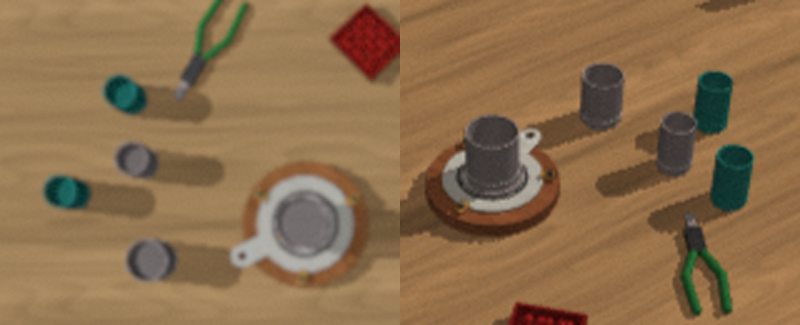

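```bash
cat > t.py <<'E'
from pk import *
P=(.4671,.2368); S=(.5108,.0293)
bot.goto([.42,.05,.3],down(0)) 
pick(P,np.pi/2,0,.055,.9)
bot.goto(tip(*S,.25),down(0)); bot.line_to(tip(*S,.25)); bot.line_to(tip(*S,.055+.106),max_speed=.1); bot.hold(.3)
f0=bot.current_contact_force(); log("hover")
c=cam("scene"); i=np.round(proj(c,[*S,.08])).astype(int); cv2.imwrite("pics/pb.png",cv2.resize(c["pixels"][i[1]-30:i[1]+30,i[0]-40:i[0]+40],(800,600),interpolation=cv2.INTER_CUBIC))
E
python3 t.py
```

```text
at [ 0.58 -0.81  0.44] open_mm 83.0 [0.4678 0.237  0.0193] 94.8
pinch1 [-0.23  3.28  1.19] open_mm 58.8 [0.4673 0.2372 0.0188] 95.3
turned [-0.19  0.13 -0.99] open_mm 82.9 [0.4671 0.2368 0.0185] 97.4
grip [-0.63 -0.76  1.48] open_mm 56.7 [0.4669 0.2368 0.0185] 98.0
lifted [ 0.21 -0.23 -1.92] open_mm 56.6 [0.4665 0.2366 0.2124] 99.5
hover [ 0.55  0.87 -3.03] open_mm 56.6 [0.5111 0.0293 0.1249] 102.0
```

View pics/pb.png

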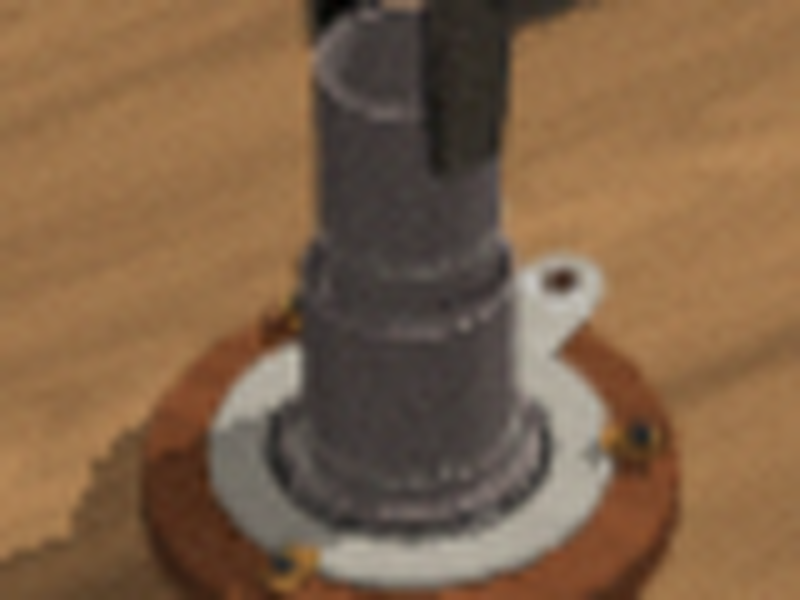

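```bash
cat > t.py <<'E'
from pk import *
S=(.5108,.0293); f0=np.array([0,0,-2.5])
for b in(.099,.094,.085,.07,.06,.052,.0485):
    bot.line_to(tip(*S,.055+b),max_speed=.05); bot.hold(.1); f=bot.current_contact_force()-f0; print(b,f.round(2))
    if abs(f).max()>8: print("contact");break
else:
    bot.set_gripper(1.0,10); bot.hold(.2); log("rel"); bot.line_to(tip(*S,.2)); 
    bot.goto([.40,-.15,.25],down(0)); bot.hold(.2); print(bot.current_clock())
    for n in("top","scene"): cv2.imwrite(f"pics/{n}3.png",cam(n)["pixels"])
    for b in beakers(): print(b)
    a=cv2.imread("pics/top3.png");b=cv2.imread("pics/scene3.png")
    cv2.imwrite("pics/m4.png",np.hstack([cv2.resize(a[130:260,110:270],(400,325),interpolation=cv2.INTER_CUBIC),cv2.resize(b[110:240,230:390],(400,325),interpolation=cv2.INTER_CUBIC)]))
E
python3 t.py
```

```text
0.099 [-0.35  0.15 -0.28]
0.094 [-0.13  0.01  1.33]
0.085 [-0.44  0.27  0.54]
0.07 [ 0.73  0.04 -0.08]
0.06 [-0.08  0.38 -0.08]
0.052 [-0.97 -0.22  0.08]
0.0485 [-0.18 -0.18  0.25]
rel [-0.09  0.13  0.8 ] open_mm 92.2 [0.5108 0.0293 0.067 ] 105.8
107.7417
('top', np.float64(0.2883), np.float64(-0.0741), np.float64(43.9), np.float64(2.44), 193)
('top', np.float64(0.5624), np.float64(0.3565), np.float64(44.9), np.float64(0.63), 212)
('top', np.float64(0.603), np.float64(0.2583), np.float64(43.0), np.float64(0.68), 183)
('top', np.float64(0.696), np.float64(0.2746), np.float64(44.8), np.float64(0.54), 210)
('scene', np.float64(0.6094), np.float64(0.2536), np.float64(46.4), np.float64(2.07), 309)
```

View pics/m4.png

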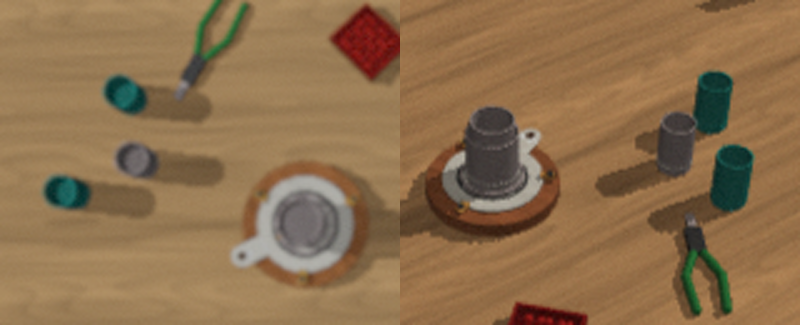

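```bash
cat > t.py <<'E'
from pk import *
P=(.6036,.2580); S=(.5108,.0293); y1,y2=np.radians(60),np.radians(-30)
for y in(y1,y2): print(bot.inverse_kinematics(tip(*P,.055),down(y)) is not None,bot.inverse_kinematics(tip(*S,.2),down(y)) is not None)
bot.goto([.42,.05,.3],down(0)) 
pick(P,y1,y2,.055,.75,.27)
bot.goto(tip(*S,.27),down(y2)); bot.line_to(tip(*S,.27)); bot.line_to(tip(*S,.055+.124),max_speed=.1); bot.hold(.3)
log("hover")
c=cam("scene"); i=np.round(proj(c,[*S,.08])).astype(int); cv2.imwrite("pics/pc.png",cv2.resize(c["pixels"][i[1]-30:i[1]+30,i[0]-40:i[0]+40],(800,600),interpolation=cv2.INTER_CUBIC))
E
python3 t.py
```

```text
True True
True True
at [-0.12 -0.34 -0.22] open_mm 69.2 [0.6044 0.2582 0.0196] 112.2
pinch1 [0.52 0.47 1.29] open_mm 46.4 [0.6036 0.258  0.0187] 112.8
turned [-0.09  0.79 -0.07] open_mm 69.1 [0.6036 0.258  0.0185] 114.8
grip [-0.97  0.02  0.22] open_mm 47.1 [0.6035 0.2581 0.0185] 115.3
lifted [-0.67 -0.17 -1.37] open_mm 46.9 [0.6031 0.2579 0.2323] 117.0
hover [-0.16 -0.28 -1.74] open_mm 46.4 [0.511  0.0293 0.1429] 119.6
```

View pics/pc.png

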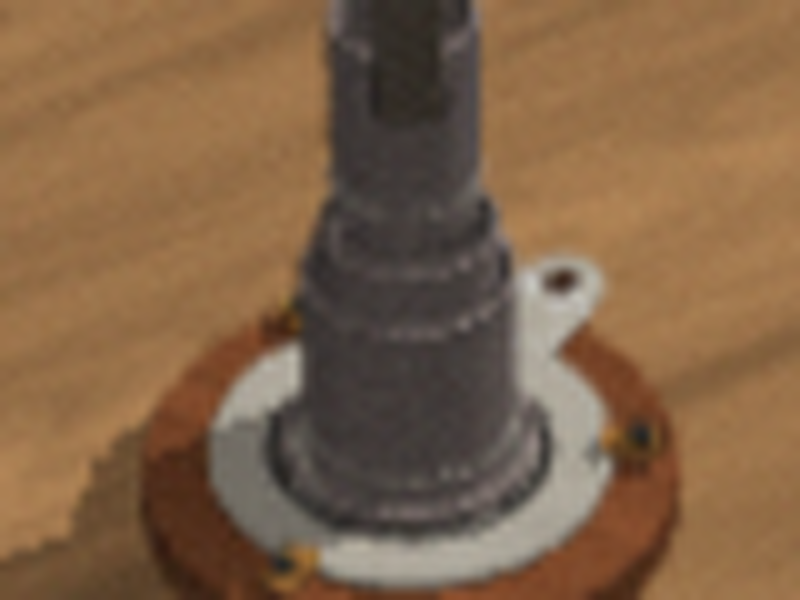

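The third is c (47 mm between the jaws), lined up over b.

```bash
cat > t.py <<'E'
from pk import *
S=(.5108,.0293); f0=np.array([0,0,-1.7])
for b in(.117,.112,.1,.085,.075,.07,.0665):
    bot.line_to(tip(*S,.055+b),max_speed=.05); bot.hold(.1); f=bot.current_contact_force()-f0; print(b,f.round(2))
    if abs(f).max()>8: print("contact");break
else:
    bot.set_gripper(1.0,10); bot.hold(.2); log("rel"); bot.line_to(tip(*S,.22)); 
    bot.goto([.35,.2,.35],down(0)); bot.hold(.3); print(bot.current_clock())
    for n in("top","scene"): cv2.imwrite(f"pics/{n}4.png",cam(n)["pixels"])
    a=cv2.imread("pics/top4.png");b=cv2.imread("pics/scene4.png")
    cv2.imwrite("pics/m5.png",np.hstack([cv2.resize(a[130:260,200:360],(400,325),interpolation=cv2.INTER_CUBIC),cv2.resize(b[110:240,140:300],(400,325),interpolation=cv2.INTER_CUBIC)]))
E
python3 t.py
```

```text
0.117 [ 0.65  1.08 -0.41]
0.112 [ 0.64  0.49 -0.28]
0.1 [-0.53 -0.22  0.26]
0.085 [-0.24  0.03  0.13]
0.075 [0.52 0.65 0.56]
0.07 [ 0.03  0.49 -0.64]
0.0665 [-0.61  0.2  -0.14]
rel [-0.47 -0.06  0.15] open_mm 91.8 [0.5108 0.0293 0.085 ] 123.6
125.7833
```

View pics/m5.png

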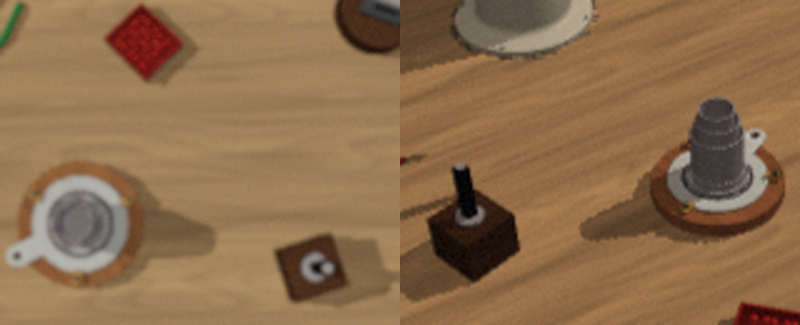

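View pics/scene4.png

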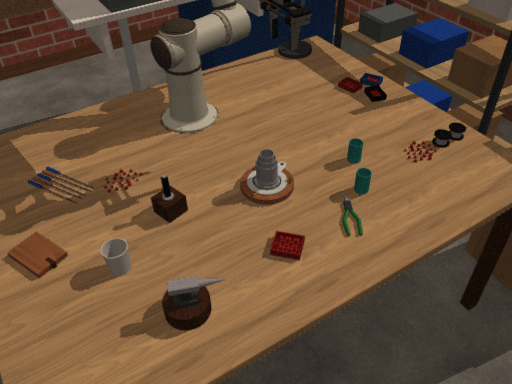

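View pics/top4.png

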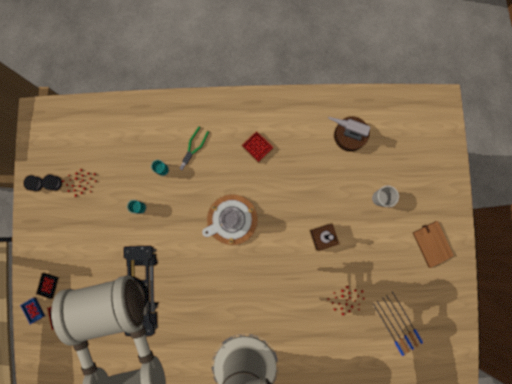

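```bash
sed -i 's/{n}1.png/{n}4.png/' pen.py; python3 pen.py
python3 - <<'E'
from h import *
b=cv2.imread("pics/scene4.png"); cv2.imwrite("pics/m6.png",cv2.resize(b[140:210,225:310],(800,658),interpolation=cv2.INTER_CUBIC)[:600])
c=cam("scene"); S=(.5108,.0293)
print([ (proj(c,[*S,z])-[225,140]+.5)*800/85 for z in (.101,.119,.137)])
print([ (proj(c,[S[0]+.852*r,S[1]-.524*r,z])-[225,140]+.5)*800/85 for r,z in ((.0345,.101),(.029,.119),(.0235,.137))])
E
```

```text
top 122.8 collar [ 0.4446 -0.2818] 91 149 1.59
  button? [ 0.4443 -0.269   0.0194]
((324.27496337890625, 236.8249969482422), (22.61028289794922, 24.191423416137695), 71.56504821777344) [[0.466, -0.2302], [0.4889, -0.3084], [0.4167, -0.3293], [0.3942, -0.2512]] [np.float64(-73.66837209181763), np.float64(-163.8744837921485), np.float64(106.1068015614446)]
scene 37.4 collar [ 0.4471 -0.2857] 95 136 1.19
  button? [ 0.5312 -0.3111  0.0151]
scene 8.1 collar [ 0.445 -0.284] 0 40 1.19
  button? [ 0.4467 -0.2862  0.0059]
[array([394.40378896, 204.37694926]), array([393.73967462, 162.11502994]), array([393.06481405, 119.17692821])]
[array([396.91138609, 270.59253647]), array([395.84953885, 217.47122268]), array([394.77605861, 163.77785581])]
```

View pics/m6.png

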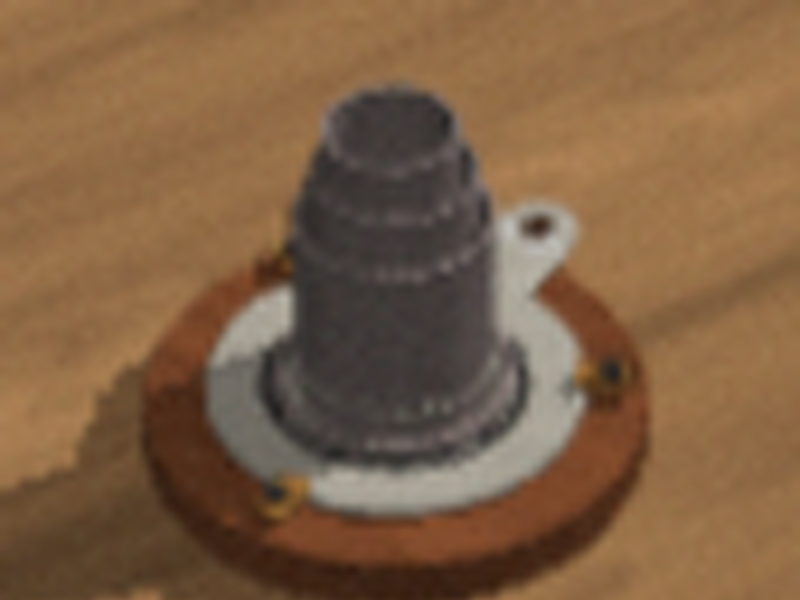

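```bash
python3 -c "
from workcell import bot
print(bot.current_clock()); bot.job_done()"
```

```text
126.0333
the job is handed in; nothing more can be done
```

I brushed the seam, put the pen back in its block, nested the three silver beakers in the ring, and handed the job in at 126 s. No verdict was reported.

**Seam:** I brushed anticlockwise from the joint all the way round and back to it. The force was about 1 N, taken at 15-degree steps. The path was 47.5 mm from my estimated centre rather than 45, to stay off the ring wall, and I never measured the tip against the seam line itself. The sideways force pointed along the path with no push from the ring. That puts the tip within about 5 mm of the line (limit 7 mm).

**Beakers:** Beakers a, b and c were the only silver ones there, with jaw widths of 69, 57–59 and 47 mm. Beaker a had been knocked about 23 mm aside, so I located it again before picking it up. In the last scene picture all three rims are within about 0.7 pixel (roughly 3 mm) of where fully seated beakers would show. This is a vision check only, and part of that gap is a known camera offset.

**Pen and bystanders:** The pen looks seated upright, about 1 mm from where it started. In the last pictures the tray, pliers, cup and both turquoise look-alikes look unmoved by eye.

What failed or disagreed:
- **Finger ends:** they are about 36.5 mm short of the stated TCP. The pictures suggested it and a touch on the bench confirmed it, so I corrected for it throughout.
- **Cameras:** the two cameras disagreed by about 5 mm, and I relied on the top one.
- **First touch:** my first try at the joint landed on the ring at about 6.5 N. I lifted off, moved outward and tried again.

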